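# Lift a crispbread round off the baking sheet with a turner

### The job

Draw the spatula out from under the low wooden shelf, set it down on the table and let go, then take it again by its black handle. Slide its blade well under the crispbread on the baking sheet (the bread may slide back to the cross bar: feel for the bar, do not ram it), lift the bread on the blade and lay it flat and centred on the two rails of the cooling stand. Draw the blade out and lay the spatula flat on the table clear of stand and sheet; never touch the bread with the fingers, never drop or flip it, and leave the other things where they are.

Things in the scene. Friction and masses are not known exactly. Their poses are not given: they have to be found in the camera images.
- spatula: steel turner, 300 mm long, 0.18 kg. Origin: middle of the blade's underside; x to the blade's tip, z up. Blade x -50 to 50 mm, 66 mm wide, 2.5 mm thick, square front edge. The neck, 12 mm wide, climbs from it to a level part at x -90 to -140 mm (middle 41 mm above the blade's underside), then the handle at x -140 to -250 mm. Blade-heavy: it stands on the flat blade alone, handle in the air
- neck (a point): grip point on the level steel part of the spatula's neck (12 mm wide, 8 mm thick), 108 mm behind the blade's middle and 41 mm above its underside; at the start it is the part that sticks out from the shelf
- handle: the spatula's black plastic handle, rigid with it: 110 mm long, 20 mm wide, 18 mm thick. Origin: its centre, 195 mm behind the blade's middle and 41 mm above its underside; axes as spatula. At the start it is wholly under the shelf
- shelf: fixed low wooden shelf: board 160 mm deep (y), 300 mm long (x), 16 mm thick, underside 58 mm above the table, on a 20 mm end piece at either end. Origin: on the table under its middle; y points inwards from the front edge (y -80 mm). The spatula's handle lies under it with 8 mm of air above, blade towards -y: draw it out along -y before lifting
- shelf_edge (a point): middle of the lower front edge of the shelf's board
- sheet: fixed aluminium baking sheet, 148 mm (x) by 256 mm (y), bottom 3 mm thick, 4 mm side rims up to 16 mm above the table (inner faces at x -70 and 70 mm), open at y 128 mm. A cross bar 12 mm high is clamped on the bottom: its face towards the opening is anywhere from y -114 to -26 mm (not told: see or feel it), it does not give. Origin: on the table under its middle; y to the open edge
- crispbread: stiff round crispbread, 116 mm across, 10 mm thick, about 0.09 kg, lying on the sheet 22 mm or more behind the open edge, in front of the cross bar. Underside bevelled: flat to radius 50 mm, rising 4 mm to radius 58 mm, so a blade riding on the sheet gets under it. A blade first pushes it along until the cross bar stops it. Origin: centre of its underside
- bread_center (a point): centre of the crispbread, 5 mm above its underside
- stand: fixed steel cooling stand: two level rails along y, 150 mm long, 14 mm wide, tops 48 mm above the table, inner faces at x -41 and 41 mm, so the blade passes down between them but not the bread. The slot is open at both ends; below are only cross bars 6 mm high on the table at y -65 and 65 mm. Origin: on the table under its middle; bring the blade in pointing along -y
- stand_top (a point): middle of the stand, level with the rails' tops
- bowl: bystander: small steel bowl on the shelf, 124 mm across, 55 mm high
- cutter: bystander: steel pastry ring 64 mm across, 25 mm high
- spoon: bystander: steel spoon 170 mm long, lying flat
- jar: bystander: glass jar 72 mm across, 85 mm high
- oil: bystander: oil bottle 60 mm across, 190 mm high
- ramekin: bystander: white ramekin 70 mm across, 40 mm high
- beaker: bystander: white plastic beaker 80 mm across, 100 mm high
Things that resemble listed ones, but are neither listed nor needed, are in the scene too. Leave any orange look-alike of the stand alone.

How it is judged:
By the outcome, as a careful person would: the job done as asked, in the order asked, and still so for the second after the job is handed in, with the robot touching nothing.
It also fails if it takes over 72 s, if anything falls off the work surface, if the arm or the gripper's body presses on something with over 40 N, if the wrist force passes 120 N, or if a joint passes its speed limit or range.

### The arm

A 6-joint arm with a two-finger parallel gripper is mounted at the origin on the work surface. World frame = base frame: x ahead of the robot, y to its left, z up, the work surface at z = 0. Lengths are in m, angles in degrees, forces in N, time in s.
With the tool pointing down it reaches from about 0.25 to 0.775 m from the base axis. Payload 4 kg.
Tool frame: the origin (TCP) lies midway between the tips of the shut fingers; the grasp point (between the pads) lies 19 mm behind it; z points along the fingers, y is the direction in which the jaws open and shut (so a half turn about z gives the same grasp; the last joint's range is limited). The gripper opens to 85 mm and grips with 20 to 120 N. Pads are 22 mm wide; open, the fingers measure 114 mm over their backs; the gripper's body (76 mm by 85 mm) begins 54 mm behind the grasp point. The pads swing forward as they close: fully open they stand 13 mm farther back than shut.
Start: joints at [-77.642, 4.996, 78.535, -0, 96.463, -5.907], TCP at [0.172, -0.522, 0.231] pointing down, gripper open.
Joint ranges: [-177.83, 177.83], [-43.37, 116.18], [15.69, 146.23], [-61.86, 241.86], [9.47, 152.12], [-147.06, 147.06]. Speed limits (degrees/s): [159.86, 159.86, 180, 180, 180, 180].

### API

Orientations are given as [roll, pitch, yaw] about the fixed x, y, z axes, in that order (R = Rz(yaw) Ry(pitch) Rx(roll)).
In Python, from plant import env, fingers, imaging, workorder, read_t, read_qpos, read_joint_velocities, read_joint_torque, read_eef_pos, read_tcp_rot, read_contact_force, read_torque, read_grip_width gives the robot as it stands. Calls block until the motion is done:
- env.move_ptp(position, orientation): joint-space move of the TCP to a pose.
- env.move_straight(position, attitude=None, velocity=0.15, force_limit=None): straight line of the TCP; attitude=None keeps the orientation; velocity is the mean speed in m/s. With force_limit (N) it stops when the force on the tool has changed by that much, and returns True; else False.
- env.set_joints(angles): joint-space move.
- fingers.move_gripper(opening, grip_force=None): opening from 0.0 (shut) to 1.0 (fully open); grip_force is the grip in N (None keeps the last); returns when the fingers have stopped.
- env.dwell(seconds).
- env.ik(position, orientation): joint angles nearest the present ones, or None.
- imaging.read_camera(name): name is "scene" or "top"; returns a dict with "frame" (384x512x3 uint8, red, green, blue), "depth" (384x512 float32, m along the optical axis (not along the pixel's ray), 0 where there is no reading), "fx", "fy", "cx", "cy" (pixels), "k1" (the pictures are not rectified: a ray, as slopes to the right and down, at radius r is drawn at 1 + k1 r^2 times it, then the intrinsics apply), "rvec" (rotation vector, rad) and "tvec" (3), from world to camera coordinates, as OpenCV has them. Camera axes: x right, y down, z forward; pixel columns grow to the right and rows downward; lengths in m; the calibration is good to about 2 mm. A picture is of the moment at which its call begins.
A pose or a line that the arm cannot do raises env.IKError and nothing moves.
- workorder.job_done(): hands the job in, once; it reports no verdict.
Readings, each from a call of its own:
- read_t(): time.
- read_qpos(): joint angles.
- read_joint_velocities(): joint speeds.
- read_joint_torque(): joint torques, N m.
- read_eef_pos(): TCP position.
- read_tcp_rot(): TCP orientation.
- read_contact_force(): force on the tool from outside, world axes, zero at the start.
- read_torque(): the same for the moment, N m.
- read_grip_width(): opening from 0.0 (shut) to 1.0 (fully open).
Only numpy, scipy, OpenCV 4.12 (cv2) and the standard library are available. Lean on these libraries where they do the work, as an engineer would, in place of code of your own. Each camera call takes 0.05 s, during which the arm holds its last target.

## Working session

There is one attempt and no reset: what is moved stays moved. The work goes in short steps, each a Python script; the robot and the scene stay as the last script left them, time stands still between calls to the robot, and variables do not carry over. Pictures are saved under pics/ and viewed, and the job is handed in when it is done.

```bash
ls; mkdir -p pics
cat > h.py <<'E'
from plant import env, fingers, imaging, workorder, read_t, read_qpos, read_joint_velocities, read_joint_torque, read_eef_pos, read_tcp_rot, read_contact_force, read_torque, read_grip_width
import numpy as np, cv2, pickle
def cam(n):
    c=imaging.read_camera(n); pickle.dump(c,open(f'pics/{n}.pkl','wb')); return c
def load(n): return pickle.load(open(f'pics/{n}.pkl','rb'))
def RT(c):
    return cv2.Rodrigues(np.array(c['rvec'],float))[0], np.array(c['tvec'],float).reshape(3)
def K(c): return np.array([[c['fx'],0,c['cx']],[0,c['fy'],c['cy']],[0,0,1.]])
def D(c): return np.array([c['k1'],0,0,0,0.])
def plane(c,uv,z):
    R,t=RT(c); n=cv2.undistortPoints(np.array(uv,float).reshape(-1,1,2),K(c),D(c)).reshape(-1,2)
    d=np.c_[n,np.ones(len(n))]@R; o=-R.T@t
    return o+d*((z-o[2])/d[:,2])[:,None]
def depthpt(c,uv):
    R,t=RT(c); uv=np.array(uv).reshape(-1,2); n=cv2.undistortPoints(uv.astype(float).reshape(-1,1,2),K(c),D(c)).reshape(-1,2)
    z=c['depth'][uv[:,1].astype(int),uv[:,0].astype(int)]
    return (np.c_[n,np.ones(len(n))]*z[:,None]-t)@R
def proj(c,P):
    return cv2.projectPoints(np.array(P,float).reshape(-1,1,3),np.array(c['rvec'],float),np.array(c['tvec'],float),K(c),D(c))[0].reshape(-1,2)
def save(c,name,box=None,s=1):
    f=c['frame'][:,:,::-1]
    if box: f=f[box[1]:box[3],box[0]:box[2]]
    cv2.imwrite(f'pics/{name}.png',cv2.resize(f,None,fx=s,fy=s,interpolation=cv2.INTER_CUBIC))
E
python3 - <<'E'
from h import *
for n in('scene','top'):
    c=cam(n); save(c,n+'0',s=1.5); R,t=RT(c); print(n,-R.T@t,R[2],c['fx'],c['k1'])
print(read_t())
E
```

```text
pics
scene [ 1.17018639 -0.44284812  0.99429721] [-0.55390526  0.36205583 -0.74973631] 427.7394819065823 -0.13159192291511393
top [ 0.27821732 -0.0021593   1.40274496] [ 0.1678772   0.01666026 -0.98566712] 468.8853894202071 -0.12915229886661905
0.1
```

View pics/scene0.png

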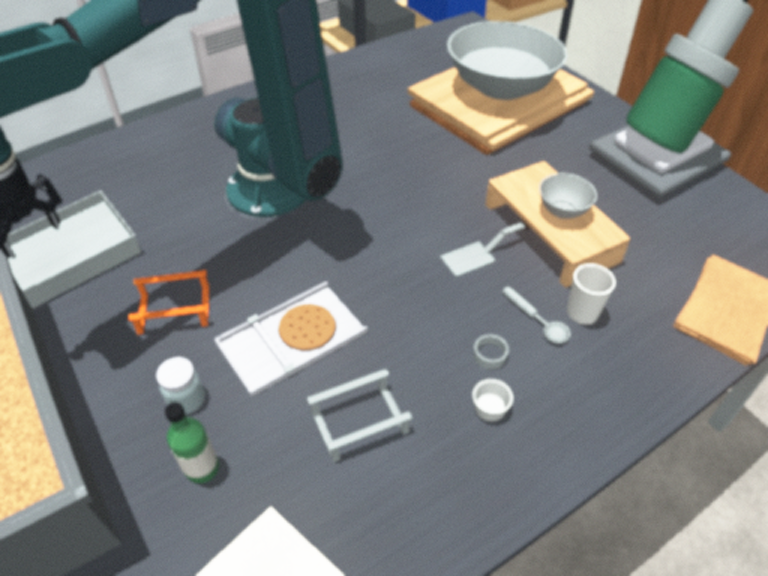

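View pics/top0.png

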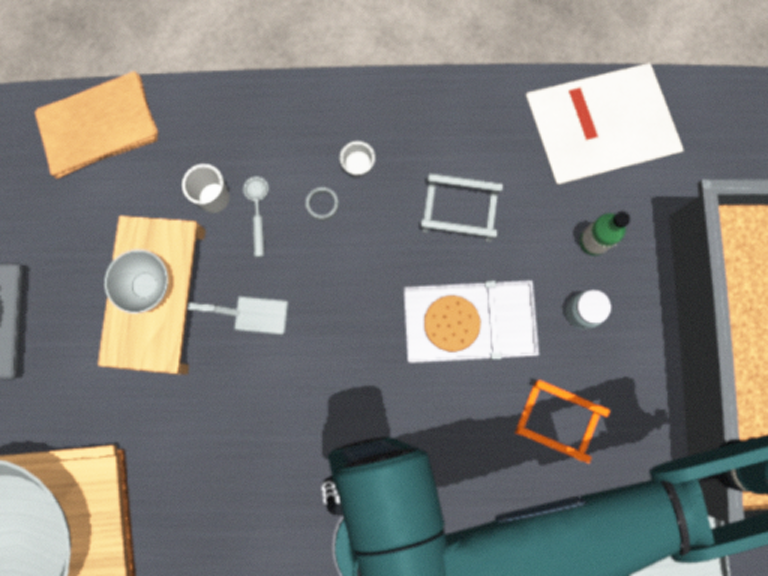

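The stand is the grey frame (top image 462,207; scene 360,410). The orange frame (top 563,420) is the look-alike. Next I'll check enlarged crops.

Run:
```python
from h import *
t=load('top'); s=load('scene')
a=t['frame'][105:255,110:210]; b=t['frame'][105:255,255:375]
sv=lambda im,n,k:cv2.imwrite(f'pics/{n}.png',cv2.resize(im[:,:,::-1],None,fx=k,fy=k,interpolation=cv2.INTER_CUBIC))
sv(t['frame'][100:260,260:370],'tB',3.6)
sv(t['frame'][130:260,60:200],'tA',4.5)
sv(s['frame'][180:310,140:280],'sB',4.5)
sv(s['frame'][100:200,280:430],'sA',5)
```

```text
(no output)
```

View pics/tB.png

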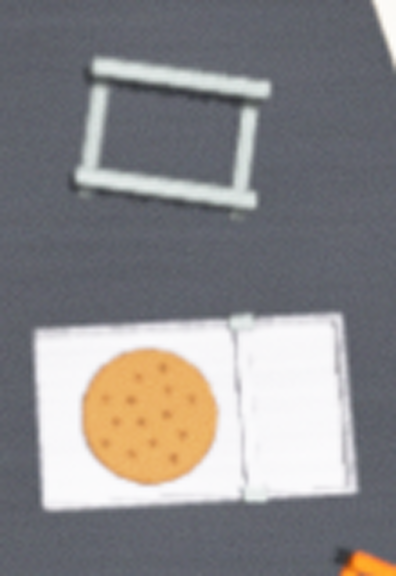

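View pics/tA.png

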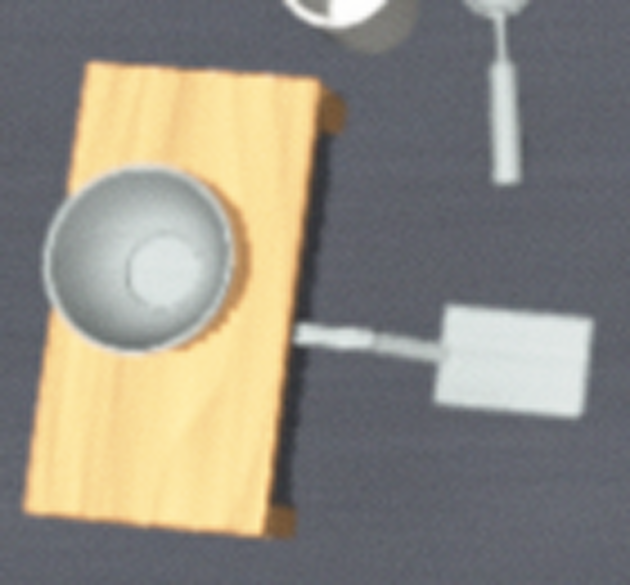

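View pics/sB.png

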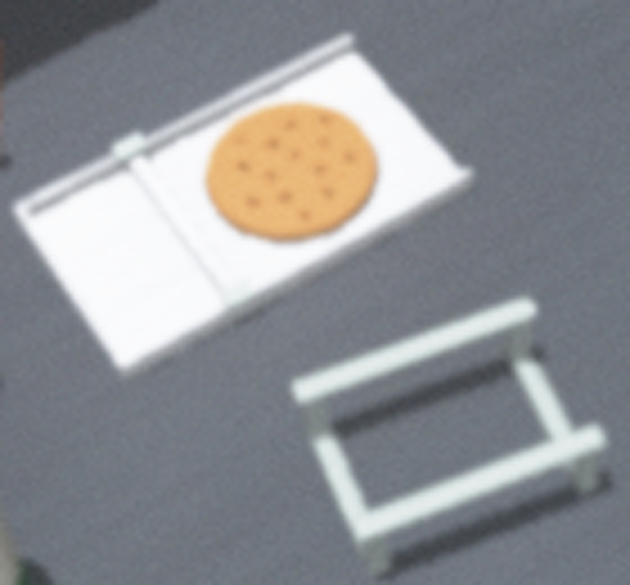

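View pics/sA.png

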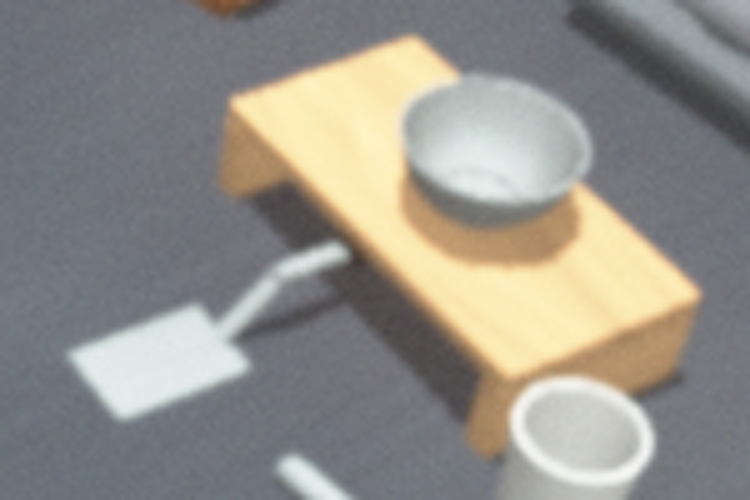

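```bash
cat >> h.py <<'E'
def mask(c,box,lo,hi,op=0):
    """HSV mask in box, on 4x upsampled picture; returns biggest contour in px"""
    x0,y0,x1,y1=box; k=4
    im=cv2.resize(c['frame'][y0:y1,x0:x1],None,fx=k,fy=k,interpolation=cv2.INTER_CUBIC)
    m=cv2.inRange(cv2.cvtColor(im,cv2.COLOR_RGB2HSV),lo,hi)
    if op: m=cv2.morphologyEx(m,cv2.MORPH_OPEN,np.ones((op,op)))
    cs=sorted(cv2.findContours(m,cv2.RETR_EXTERNAL,cv2.CHAIN_APPROX_NONE)[0],key=cv2.contourArea,reverse=True)
    return [(q.reshape(-1,2)+.5)/k-.5+[x0,y0] for q in cs]
def wrect(c,uv,z):
    P=plane(c,uv,z)[:,:2]; (cx,cy),(w,h),a=cv2.minAreaRect((P*1000).astype(np.float32))
    if w<h: w,h,a=h,w,a+90
    a=(a+90)%180-90 if True else a
    return np.round([cx,cy,w,h,a%180],1)
E
python3 - <<'E'
from h import *
t=load('top'); s=load('scene')
W=((0,0,150),(179,60,255))
print('blade'); 
for c,b in((t,(150,190,200,230)),(s,(285,155,335,190))):
    q=mask(c,b,(0,0,140),(179,60,255),30)[0]; print(wrect(c,q,.0025))
print('bread')
for c,b in((t,(275,190,330,240)),(s,(180,195,230,240))):
    q=mask(c,b,(5,90,100),(25,255,255))[0]; 
    P=plane(c,q,.011)[:,:2]*1000; (x,y),r=cv2.minEnclosingCircle(P.astype(np.float32)); print(x,y,r, P.min(0),P.max(0),(P.min(0)+P.max(0))/2)
print('sheet')
for c,b in((t,(262,180,365,247)),(s,(140,185,247,265))):
    q=mask(c,b,(0,0,185),(179,50,255))[0]; print(wrect(c,q,.016),wrect(c,q,.003), cv2.boundingRect(q.astype(np.float32)))
print('stand')
for c,b in((t,(275,110,340,165)),(s,(203,243,278,310))):
    qs=mask(c,b,(0,0,140),(179,60,255)); print(len(qs),wrect(c,qs[0],.048), cv2.boundingRect(qs[0].astype(np.float32)))
    for z in qs[1:3]: print(cv2.contourArea(z.astype(np.float32)))
print('shelf')
for c,b in((t,(60,138,140,252)),):
    q=mask(c,b,(8,60,180),(28,255,255))[0]; print(wrect(c,q,.074))
E
```

```text
blade
[456.5 250.6 105.7  70.7  83.7]
[459.1 255.8 121.4  78.3  82.8]
bread
432.620849609375 -132.77149963378906 55.649749755859375 [ 377.31153263 -188.39184209] [487.76845324 -78.26893948] [ 432.53999293 -133.33039079]
435.2136535644531 -134.71481323242188 55.540184020996094 [ 380.30423168 -189.24267607] [490.72106621 -81.69594597] [ 435.51264894 -135.46931102]
sheet
[ 436.1 -169.8  258.9  154.7   91.7] [ 437.5 -171.4  261.3  156.2   91.7] (269, 186, 90, 56)
[ 433.3 -172.4  258.7  162.1   91.9] [ 423.5 -168.8  262.1  164.2   91.9] (142, 187, 102, 75)
stand
2 [ 652.9 -156.   152.8   88.1   80.4] (280, 123, 52, 35)
252.75
3 [ 687.9 -163.8  158.    80.2   80.2] (208, 258, 67, 44)
401.96875
3.78125
shelf
[496.  463.2 302.3 162.6 174.2]
```

Run:
```python
from h import *
for n,boxes in(('top',dict(stand=(272,108,345,165,.040,.056),blade=(150,190,200,230,.0005,.006),neck=(122,195,165,215,.03,.048),sheet=(262,180,365,247,.012,.02),bread=(275,190,330,240,.009,.02),bowl=(60,160,120,215,.115,.14))),
  ('scene',dict(stand=(195,235,285,315,.040,.056),neck=(320,140,360,170,.03,.048),sheet=(135,180,250,270,.012,.02),bread=(180,195,230,240,.009,.02),bowl=(355,110,402,150,.115,.14)))):
    c=load(n)
    for k,(x0,y0,x1,y1,a,b) in boxes.items():
        u,v=np.meshgrid(np.arange(x0,x1),np.arange(y0,y1)); uv=np.c_[u.ravel(),v.ravel()]
        P=depthpt(c,uv); ok=(c['depth'][uv[:,1],uv[:,0]]>0)&(P[:,2]>a)&(P[:,2]<b)
        Q=P[ok]*1000
        if len(Q)<5: print(n,k,len(Q)); continue
        print(n,k,len(Q),Q.mean(0).round(1),'std z',Q[:,2].std().round(1),np.round(cv2.minAreaRect(Q[:,:2].astype(np.float32))[0]+cv2.minAreaRect(Q[:,:2].astype(np.float32))[1],1),cv2.minAreaRect(Q[:,:2].astype(np.float32))[2])
    uv=np.array([[100,20]]); 
    # rails by colour
    b=(272,108,345,165) if n=='top' else (195,235,285,315)
    qs=mask(c,b,(0,0,125),(179,60,255)); 
    print(n,[ (wrect(c,q,.048).tolist(),cv2.contourArea(q.astype(np.float32))) for q in qs[:3]])
t=load('top')
print('bar',plane(t,np.array([[243,320],[252,497],[236,345],[243,480]])/3.6+[260,100],.014).round(4))
```

```text
top stand 438 [ 665.6 -156.6   45.6] std z 2.7 [ 665.5 -158.3  150.5  110.3] 80.35324096679688
top blade 577 [457.8 250.2   2.4] std z 1.4 [458.5 248.6 151.6 119.6] 89.0105972290039
top neck 92 [469.7 357.3  40.6] std z 4.5 [471.2 356.2  68.5  15.7] 84.77399444580078
top sheet 770 [ 434.6 -162.5   14.5] std z 2.0 [ 436.9 -170.4  153.5  257.9] 2.1762311458587646
top bread 1099 [ 434.2 -141.1   12.6] std z 2.4 [ 435.4 -138.7  148.5  160.7] 1.2392618656158447
top bowl 352 [514.2 480.9 123.9] std z 4.3 [509.4 467.7 119.1 119.6] 46.865570068359375
top [([652.9, -155.8, 154.7, 90.1, 80.5], 543.09375), ([713.1, -166.9, 153.8, 20.2, 80.4], 286.65625), ([613.0, -81.9, 4.5, 3.1, 88.3], 1.21875)]
scene stand 604 [ 669.8 -161.9   47.7] std z 2.2 [ 667.4 -159.1  150.6  113. ] 80.5093765258789
scene neck 84 [471.5 359.5  42.3] std z 4.5 [470.7 361.6  79.1  19. ] 78.89185333251953
scene sheet 1175 [ 435.7 -165.2   14.7] std z 1.8 [ 410.8 -172.9  317.4  284. ] 66.52727508544922
scene bread 1127 [ 436.9 -139.1   13.3] std z 2.1 [ 432.8 -135.6  141.   171.7] 64.14608764648438
scene bowl 339 [505.1 474.2 124.3] std z 4.7 [510.6 465.2 121.4 124.2] 16.484004974365234
scene [([667.7, -161.3, 245.8, 237.0, 56.5], 6881.34375), ([820.2, -139.3, 8.3, 3.8, 13.0], 2.71875), ([779.5, -99.0, 5.0, 2.5, 143.9], 1.3125)]
bar [[ 0.5098 -0.2149  0.014 ]
 [ 0.3622 -0.216   0.014 ]
 [ 0.4888 -0.2081  0.014 ]
 [ 0.3764 -0.2091  0.014 ]]
```

```bash
cat >> h.py <<'E'
from scipy.spatial.transform import Rotation as Ro
def att(psi,tilt=0,flip=0):
    f=np.array([np.cos(np.radians(psi)),np.sin(np.radians(psi)),0]); u=np.array([0,0,1.]); t=np.radians(tilt)
    z=-np.cos(t)*u-np.sin(t)*f; x=np.cos(t)*f-np.sin(t)*u
    if flip: x=-x
    return Ro.from_matrix(np.c_[x,np.cross(z,x),z])
def pose(g,psi,tilt=0,flip=0):
    r=att(psi,tilt,flip); return (np.array(g)+.019*r.as_matrix()[:,2]).tolist(), r.as_euler('xyz',degrees=True).tolist()
def fwd(psi): return np.array([np.cos(np.radians(psi)),np.sin(np.radians(psi)),0])
E
python3 - <<'E'
from h import *
print(read_tcp_rot())
psi=-96; N=np.array([.4565,.2506,.041])-.105*fwd(psi); print(N)
for fl in (0,1):
  for g,p,t in ((N+[0,0,.12],psi,15),(N,psi,15),(N+fwd(psi)*.15,psi,15),([.44,0,.044],-88,0),([.69,.01,.1],-99.6,0)):
    print(fl,np.round(env.ik(*pose(g,p,t,fl)) if env.ik(*pose(g,p,t,fl)) is not None else [0],1))
t=load('top'); print(plane(t,np.array([[258,255],[258,180],[322,203],[357,158],[205,187]])/1.5,.01).round(3))
E
```

```text
[-1.79882519e+02 -1.26105370e-02  1.82600412e+01]
[0.46747549 0.3550248  0.041     ]
0 [0]
0 [0]
0 [0]
0 [0]
0 [0]
1 [25.   5.6 89.3 13.1 77.6 29. ]
1 [25.  11.8 96.9 14.3 64.1 25.5]
1 [  8.9   2.8 107.1  15.8  67.    9.1]
1 [ -7.4  -0.9 109.1   0.   71.8  -9.4]
1 [-3.9 26.5 69.1 -0.  84.4  5.7]
[[0.579 0.255 0.01 ]
 [0.738 0.258 0.01 ]
 [0.685 0.124 0.01 ]
 [0.781 0.051 0.01 ]
 [0.727 0.37  0.01 ]]
```

Run:
```python
from h import *
psi=-96; N=np.array([.468,.355,.041])
p=pose(N+[0,0,.13],psi,15,1); env.move_ptp(*p)
fingers.move_gripper(.5)
p=pose(N+[0,0,.002],psi,15,1); print(env.move_straight(p[0],p[1],velocity=.12,force_limit=10))
fingers.move_gripper(0,80); print(read_t(),read_grip_width(),read_contact_force(),read_eef_pos())
c=cam('top'); save(c,'t1',(60,100,260,260),3.7); c=cam('scene'); save(c,'s1',(240,80,440,230),3.7)
```

```text
False
5.45 0.11879248648546638 [-0.21787672  0.64516292  3.10993626] [0.46901255 0.36024285 0.02547558]
```

View pics/s1.png

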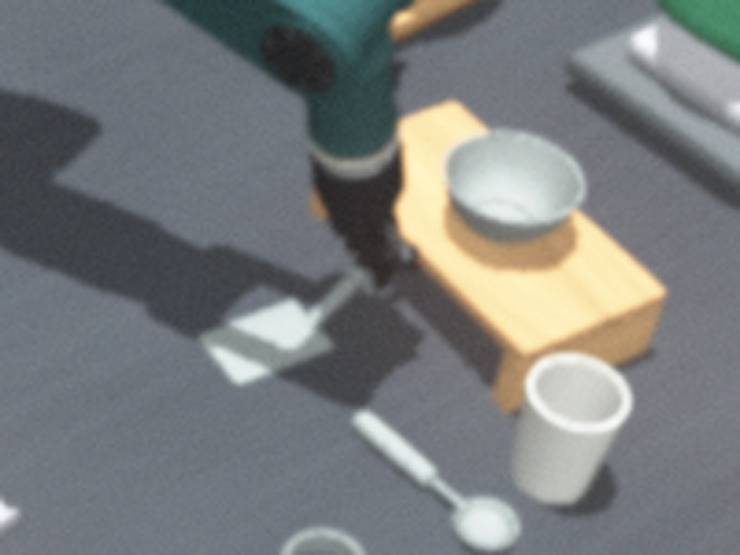

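The gripper holds the neck just in front of the shelf edge, and the bowl is untouched. Drawing it out now.

Run:
```python
from h import *
psi=-96; P0=np.array(read_eef_pos()); o=list(read_tcp_rot())
P=P0+[0,0,.0015]; env.move_straight(P.tolist(),velocity=.05)
P=P+fwd(psi)*.158; print(env.move_straight(P.tolist(),velocity=.12,force_limit=25),read_contact_force())
print(env.move_straight((P-[0,0,.006]).tolist(),velocity=.03,force_limit=3),read_eef_pos(),read_contact_force())
fingers.move_gripper(.5)
b=pose([0,0,0],psi,15,1)[1]
P=np.array(read_eef_pos()); up=P+[0,0,.08]; env.move_straight(up.tolist(),velocity=.2)
env.move_ptp((up+[-.12,-.12,.05]).tolist(),o)
print(read_t())
c=cam('top'); save(c,'t2',(90,100,290,260),3.7); c=cam('scene'); save(c,'s2',(200,80,400,230),3.7)
```

```text
False [-0.71141062  0.73823614 -2.34533465]
True [0.45320106 0.20453459 0.02472283] [0.61079016 0.07550601 4.52842541]
9.1833
```

View pics/t2.png

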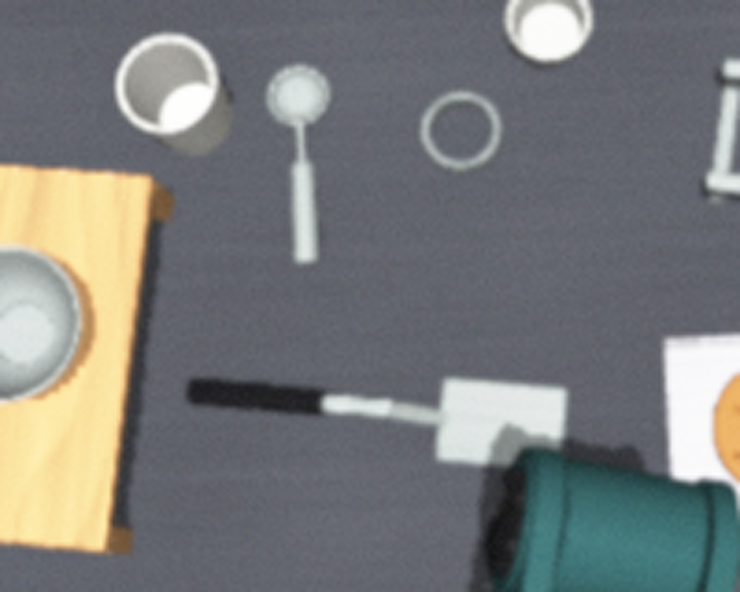

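View pics/s2.png

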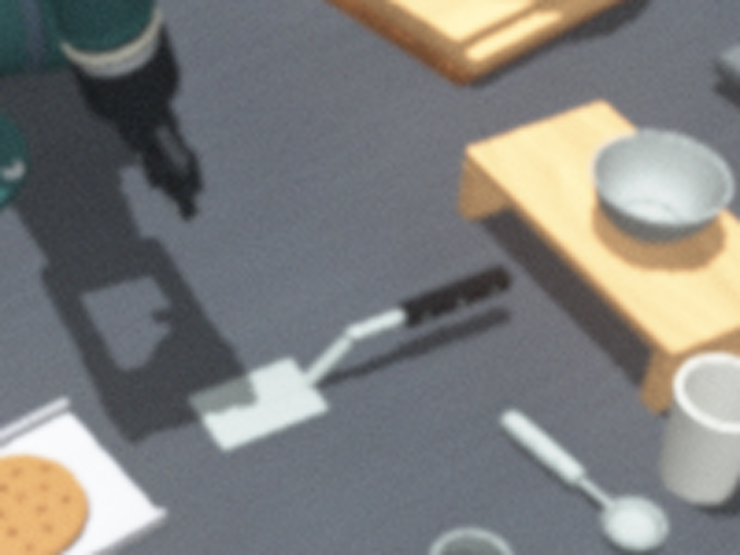

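Run:
```python
from h import *
t=load('top');s=load('scene')
print(t['frame'][206,155],t['frame'][180,160])
q=mask(t,(132,195,185,220),(0,0,0),(179,255,58))[0]; print(wrect(t,q,.049))
q=mask(s,(305,148,342,170),(0,0,0),(179,255,48))[0]; print(wrect(s,q,.045))
print(plane(t,np.array([[440,419.5],[444,378],[436,461],[567,388],[331,404]])/3.7+[90,100],.0025).round(4))
print(plane(t,np.array([[325,404]])/3.7+[90,100],.045).round(4))
```

```text
[30 31 32] [ 96  97 105]
[461.5 288.3 106.5  20.1  83.9]
[466.4 265.8  15.7   9.3  84.7]
[[0.4442 0.1433 0.0025]
 [0.4783 0.1399 0.0025]
 [0.4104 0.1467 0.0025]
 [0.4681 0.0394 0.0025]
 [0.4586 0.2327 0.0025]]
[[0.4532 0.2304 0.045 ]]
```

Run:
```python
from h import *
psi=-96.1; N=np.array([.458,.261,.041])
p=pose(N+[0,0,.09],psi,0,1); env.move_ptp(*p)
p=pose(N+[0,0,.001],psi,0,1); print(env.move_straight(p[0],p[1],velocity=.15,force_limit=10))
fingers.move_gripper(0,120); print(read_t(),read_grip_width(),read_contact_force(),read_eef_pos())
P=np.array(read_eef_pos()); env.move_straight((P+[0,0,.05]).tolist(),velocity=.1)
print(read_eef_pos(),read_tcp_rot(),read_contact_force(),read_torque(),read_t())
c=cam('top'); save(c,'t3',(90,100,290,260),3.7); c=cam('scene'); save(c,'s3',(200,80,400,230),3.7)
```

```text
False
11.2667 0.20978388217628227 [0.50334257 0.28201767 1.71482163] [0.45912276 0.26154961 0.02437104]
[0.45853292 0.26136841 0.07370514] [-1.79926531e+02  3.25760447e-02  8.38985885e+01] [-0.62673512  0.26350979 -2.0109326 ] [ 0.19513303 -0.02205813  0.00634813] 11.9333
```

View pics/t3.png

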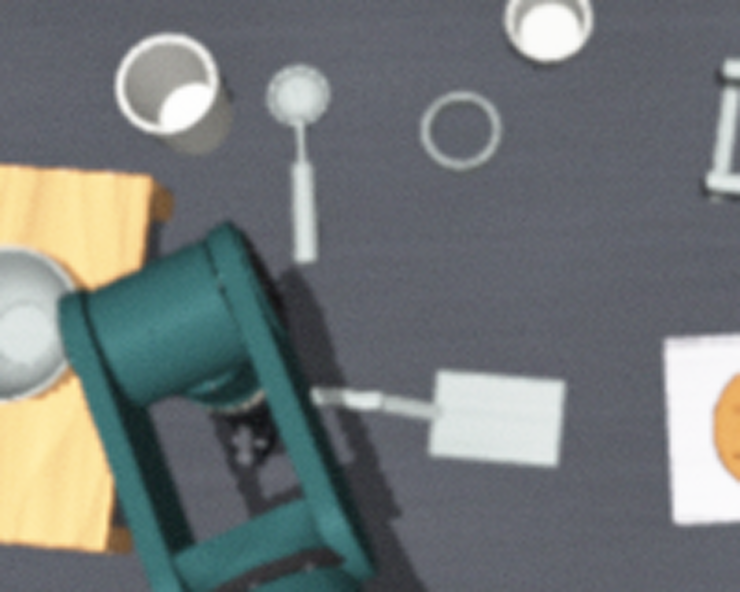

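View pics/s3.png

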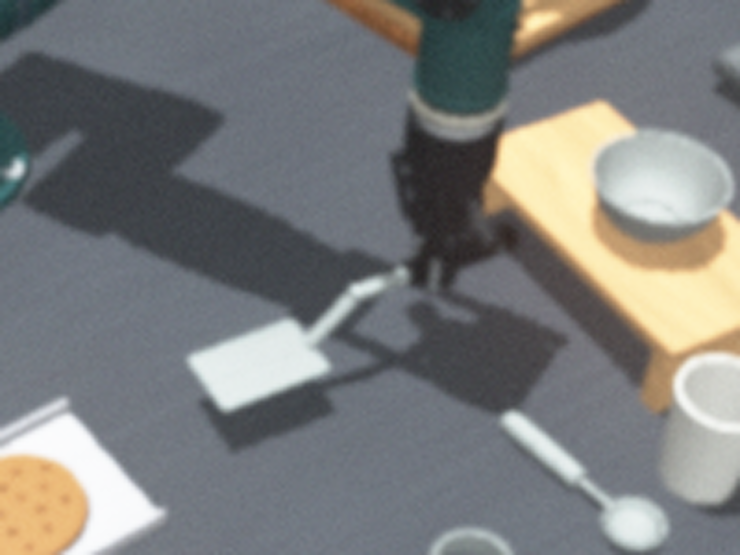

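```bash
cat >> h.py <<'E'
def bladefit(n,box,zlo,zhi,op=30,zz=None):
    c=load(n); q=mask(c,box,(0,0,140),(179,60,255),op)[0]
    m=np.zeros(c['frame'].shape[:2],np.uint8); cv2.fillPoly(m,[np.round(q).astype(np.int32)],1); m=cv2.erode(m,np.ones((3,3)))
    v,u=np.nonzero(m&(c['depth']>0)); P=depthpt(c,np.c_[u,v]); P=P[(P[:,2]>zlo)&(P[:,2]<zhi)]
    A=np.c_[P[:,:2]-P[:,:2].mean(0),np.ones(len(P))]; co=np.linalg.lstsq(A,P[:,2],rcond=None)[0]
    return dict(n=len(P),mean=P.mean(0).round(4),slope_deg=np.degrees(np.arctan(co[:2])).round(2),rect=wrect(c,q,zz if zz else co[2]))
E
python3 - <<'E'
from h import *
print(bladefit('top',(200,195,250,232),.02,.08)); print(bladefit('scene',(246,160,295,195),.02,.08))
E
```

```text
{'n': 746, 'mean': array([0.4406, 0.0952, 0.0488]), 'slope_deg': array([-0.92,  0.42]), 'rect': array([439.7,  94.8, 105.8,  71. ,  83.8])}
{'n': 503, 'mean': array([0.4413, 0.0947, 0.0505]), 'slope_deg': array([0.84, 0.56]), 'rect': array([440.3,  99.2, 119.7,  77.2,  82.6])}
```

```bash
cat >> h.py <<'E'
L=.1675
def G_for(B,ps): return np.array([B[0],B[1],0])-L*fwd(ps)   # ps = spatula heading; tool psi = ps+.2
E
python3 - <<'E'
from h import *
s=load('scene')
ps=-88.2; d=fwd(ps); bread=np.array([.4345,-.1345])
B=bread-d[:2]*.1285
g=G_for(B,ps)
p=pose(g+[0,0,.085],ps+.2,1,1); env.move_ptp(*p)
p=pose(g+[0,0,.062],ps+.2,1,1); env.move_straight(p[0],p[1],velocity=.08)
p=pose(g+[0,0,.040],ps+.2,1,1); print(env.move_straight(p[0],p[1],velocity=.03,force_limit=2))
print(read_eef_pos(),read_tcp_rot(),read_contact_force(),read_t())
c=cam('top'); save(c,'t4',(190,140,390,290),3.7); c=cam('scene'); save(c,'s4',(120,140,320,290),3.7)
E
```

```text
True
[0.42506735 0.16165923 0.0285038 ] [-179.99610035   -0.97749107   92.0429918 ] [0.3131466 0.6564332 2.0088384] 13.4833
```

View pics/t4.png

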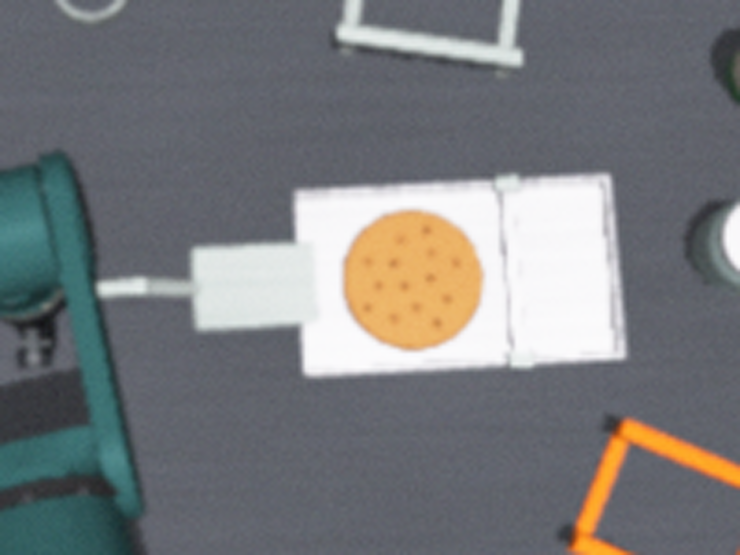

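View pics/s4.png

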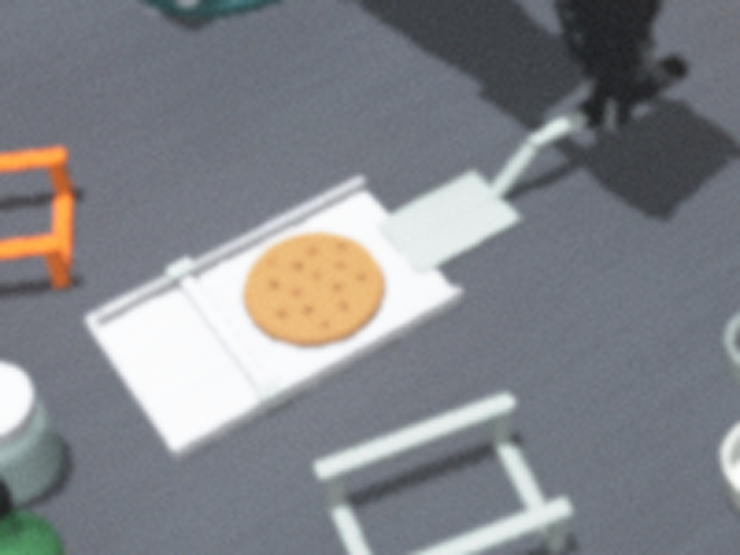

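Tip rests on the sheet just inside the open edge (top crop 315,281), in line with the bread centre (413,280). The bar line is at about x=510 in that crop. Sliding in now.

Run:
```python
from h import *
d=fwd(-88.2); P0=np.array(read_eef_pos())
for dist,v,fl in ((.06,.06,10),(.11,.05,15)):
    h=env.move_straight((P0+d*dist).tolist(),velocity=v,force_limit=fl)
    P=np.array(read_eef_pos()); print(h,(P-P0)@d,P.round(4),read_contact_force().round(2) if hasattr(read_contact_force(),'round') else read_contact_force(),read_t())
    if h: break
c=cam('top'); save(c,'t5',(190,140,390,290),3.7); c=cam('scene'); save(c,'s5',(120,140,320,290),3.7)
```

```text
False 0.0606469277545741 [0.4268 0.101  0.0286] [ 0.61 -1.71  1.53] 14.7333
False 0.11043502212198798 [0.4285 0.0512 0.0287] [0.11 0.85 2.23] 15.8833
```

View pics/t5.png

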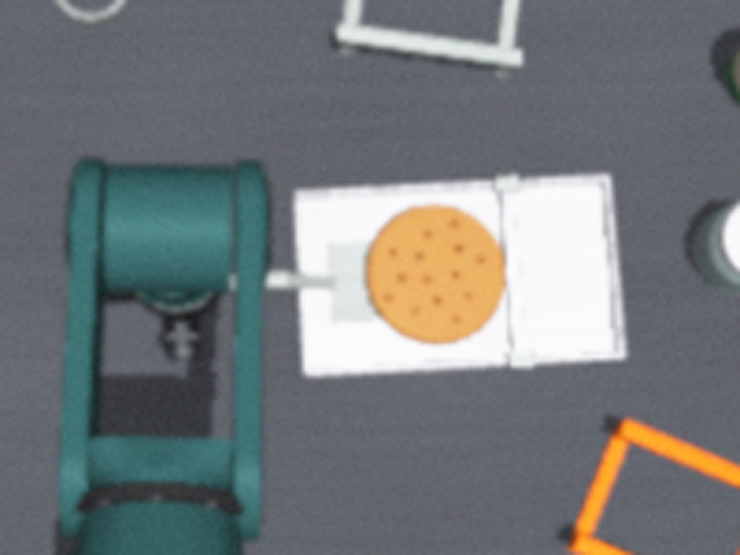

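View pics/s5.png

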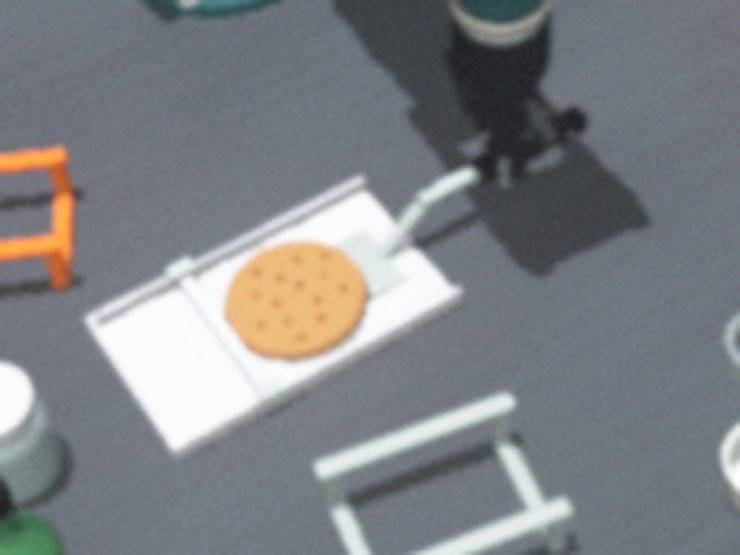

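The bread is stopped at the bar (crop 505,275) and the blade has gone under it. Feeling forward for the bar now.

Run:
```python
from h import *
d=fwd(-88.2); P0=np.array(read_eef_pos())
h=env.move_straight((P0+d*.033).tolist(),velocity=.05,force_limit=6)
P=np.array(read_eef_pos()); print(h,(P-P0)@d,P.round(4),np.round(read_contact_force(),2))
if not h:
    h=env.move_straight((P0+d*.055).tolist(),velocity=.02,force_limit=4)
    P=np.array(read_eef_pos()); print(h,(P-P0)@d,P.round(4),np.round(read_contact_force(),2))
c=cam('top'); save(c,'t6',(190,140,390,290),3.7); c=cam('scene'); save(c,'s6',(120,140,320,290),3.7); print(read_t())
```

```text
False 0.03349238976341172 [0.4295 0.0178 0.0286] [0.21 0.55 1.33]
True 0.04321026139644604 [0.4299 0.0081 0.0286] [0.12 2.09 2.44]
17.5333
```

View pics/t6.png

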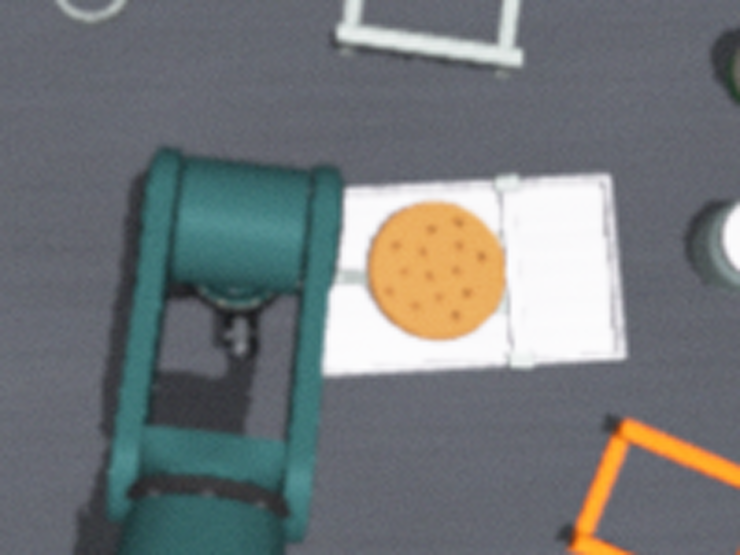

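View pics/s6.png

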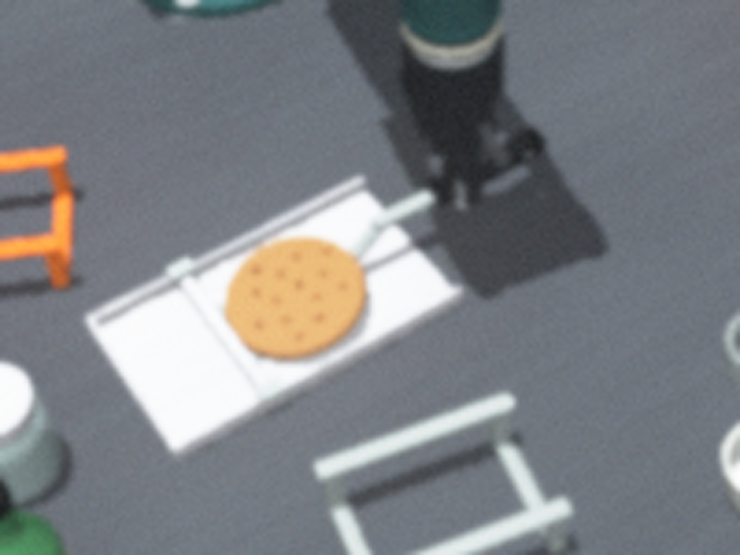

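Run:
```python
from h import *
d=fwd(-88.2); P=np.array(read_eef_pos())
env.move_straight((P-d*.003).tolist(),velocity=.02)
P=np.array(read_eef_pos()); r1=att(-88,1,1).as_matrix(); G=P-.019*r1[:,2]
for dz,t in ((.006,0.),(.03,-.5),(.08,-.5)):
    p=pose(G+[0,0,dz],-88,t,1); env.move_straight(p[0],p[1],velocity=.04 if dz<.05 else .08)
print(read_eef_pos(),read_tcp_rot(),np.round(read_contact_force(),2),read_t())
c=cam('top'); save(c,'t7',(190,140,390,290),3.7); c=cam('scene'); save(c,'s7',(120,120,320,270),3.7)
for n,b in(('top',(270,180,335,240)),('scene',(165,160,235,225))):
    c=load(n); q=mask(c,b,(5,90,100),(25,255,255))[0]
    m=np.zeros(c['frame'].shape[:2],np.uint8); cv2.fillPoly(m,[np.round(q).astype(np.int32)],1); m=cv2.erode(m,np.ones((5,5)))
    v,u=np.nonzero(m&(c['depth']>0)); P=depthpt(c,np.c_[u,v]); P=P[abs(P[:,2]-np.median(P[:,2]))<.012]
    A=np.c_[P[:,:2]-P[:,:2].mean(0),np.ones(len(P))]; co=np.linalg.lstsq(A,P[:,2],rcond=None)[0]
    W=plane(c,q,co[2]-.002)[:,:2]; print(n,P.mean(0).round(4),np.degrees(np.arctan(co[:2])).round(2),((W.min(0)+W.max(0))/2).round(4),W.max(0)-W.min(0))
```

```text
[0.42933693 0.0099556  0.10803928] [-179.95206325    0.48876033   91.9961237 ] [ 0.19 -0.69 -1.76] 19.6083
top [ 0.438  -0.1488  0.0998] [-0.57  7.  ] [ 0.4397 -0.149 ] [0.11322548 0.10885883]
scene [ 0.4415 -0.1529  0.1014] [-0.43  7.11] [ 0.4384 -0.1515] [0.1172166  0.11558665]
```

View pics/t7.png

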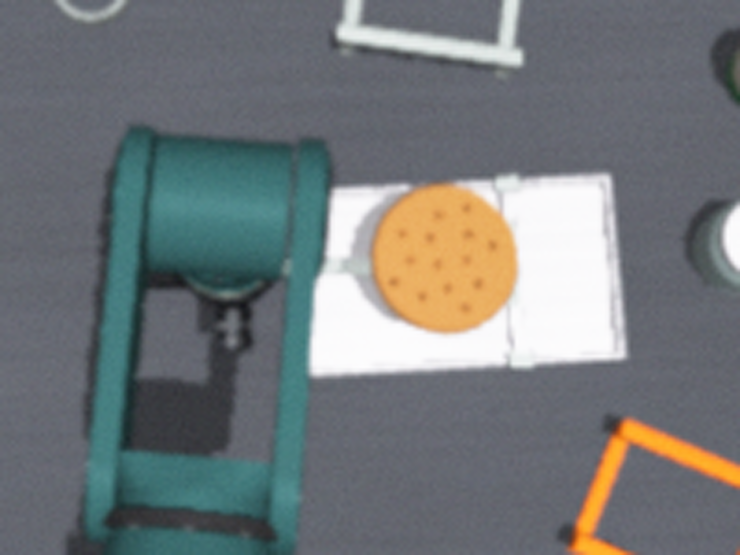

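View pics/s7.png

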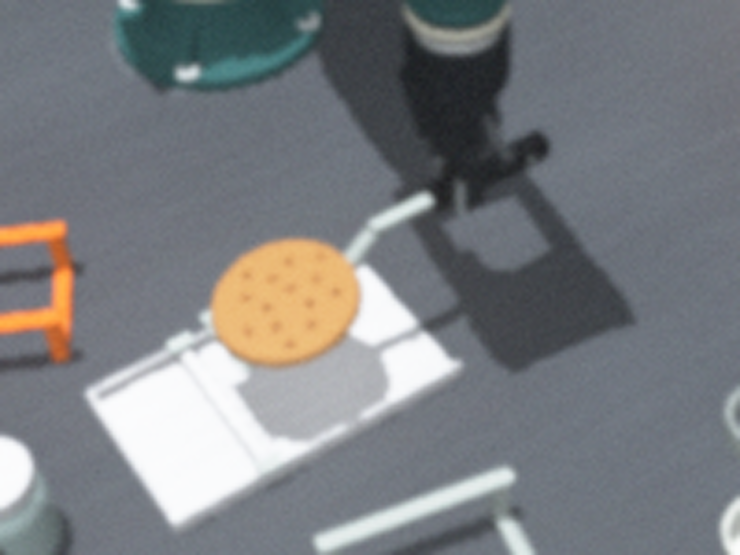

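Bread is lifted on the blade but pitched about 7° (front low), because its rear edge rides the neck root. I'll pitch the spatula nose up by the same amount so the bread is level for transport and placing.

```bash
cat >> h.py <<'E'
def breadfit(n,b):
    c=load(n); q=mask(c,b,(5,90,100),(25,255,255))[0]
    m=np.zeros(c['frame'].shape[:2],np.uint8); cv2.fillPoly(m,[np.round(q).astype(np.int32)],1); m=cv2.erode(m,np.ones((5,5)))
    v,u=np.nonzero(m&(c['depth']>0)); P=depthpt(c,np.c_[u,v]); P=P[abs(P[:,2]-np.median(P[:,2]))<.012]
    A=np.c_[P[:,:2]-P[:,:2].mean(0),np.ones(len(P))]; co=np.linalg.lstsq(A,P[:,2],rcond=None)[0]
    W=plane(c,q,co[2]-.002)[:,:2]; return P.mean(0).round(4),np.degrees(np.arctan(co[:2])).round(2),((W.min(0)+W.max(0))/2).round(4)
E
python3 - <<'E'
from h import *
P=np.array(read_eef_pos()); G=P-.019*att(-88,-.5,1).as_matrix()[:,2]
p=pose(G+[0,0,-.01],-88,-7,1); env.move_straight(p[0],p[1],velocity=.02)
print(read_eef_pos(),read_tcp_rot(),G)
cam('top');cam('scene'); print(breadfit('top',(270,180,335,240)),breadfit('scene',(165,150,235,225)),read_t())
ps=-99.6; d=fwd(ps); print(env.ik(*pose(np.array([.69,0,.11]),ps+.2,-7,1)))
c=load('top'); save(c,'t8',(190,140,390,290),3.7)
c=load('scene'); save(c,'s8',(120,120,320,270),3.7)
E
```

```text
[0.42920602 0.00792497 0.09772316] [179.99568588   6.99113349  92.01516571] [0.42904416 0.01013463 0.12655516]
(array([ 0.4382, -0.1512,  0.1077]), array([-0.49,  0.94]), array([ 0.4397, -0.1517])) (array([ 0.4416, -0.1557,  0.1102]), array([0.01, 0.25]), array([ 0.4388, -0.1545])) 20.5083
[-1.63391293 27.05305087 67.3708945  -6.94811805 86.55205237  8.24361418]
```

View pics/s8.png

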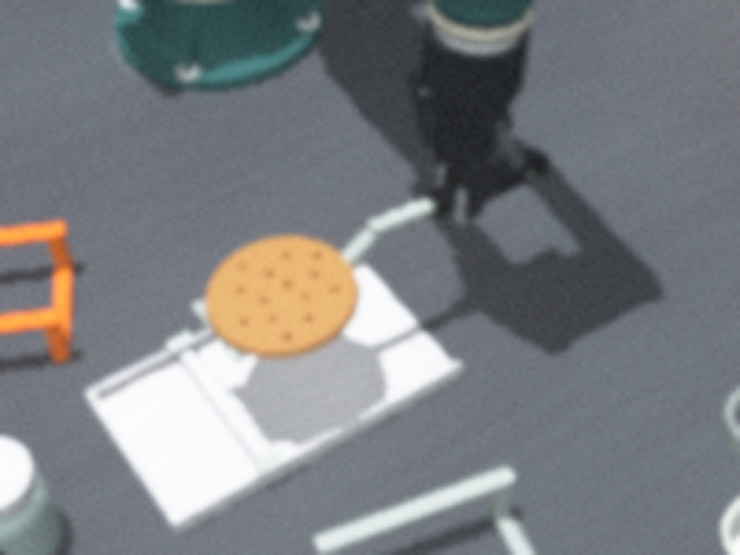

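Run:
```python
from h import *
ps=-99.6; d=fwd(ps); n=np.array([-d[1],d[0],0]); S=np.array([.6665,-.158,0])
G=S-.1634*d-.0033*n; print(G)
np.save('G.npy',G)
p=pose(G+[0,0,.112],ps+.2,-7,1); env.move_straight(p[0],p[1],velocity=.09)
p=pose(G+[0,0,.085],ps+.2,-7,1); env.move_straight(p[0],p[1],velocity=.05)
print(read_eef_pos(),read_tcp_rot(),np.round(read_contact_force(),2),read_t())
cam('top');cam('scene')
c=load('top'); save(c,'t9',(220,80,400,220),4.1)
c=load('scene'); save(c,'s9',(160,200,340,340),4.1)
print(breadfit('top',(275,110,345,170)),breadfit('scene',(195,220,285,310)))
```

```text
[0.69049623 0.00366209 0.        ]
[0.69014745 0.00134914 0.06600962] [-179.99392564    7.00569843   80.60125982] [ 0.75 -0.09 -3.11] 24.25
(array([ 0.6658, -0.1571,  0.0756]), array([-0.6 ,  1.15]), array([ 0.6673, -0.1573])) (array([ 0.671 , -0.1607,  0.0782]), array([-0.17,  0.99]), array([ 0.668 , -0.1594]))
```

View pics/t9.png

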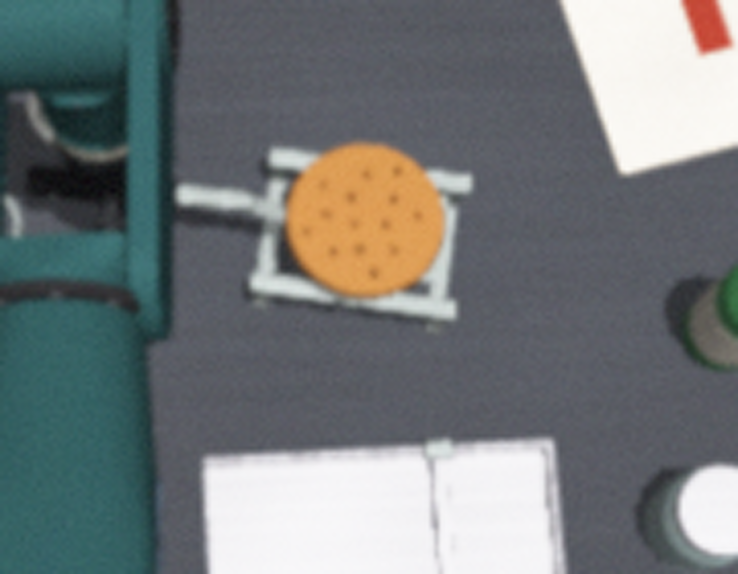

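View pics/s9.png

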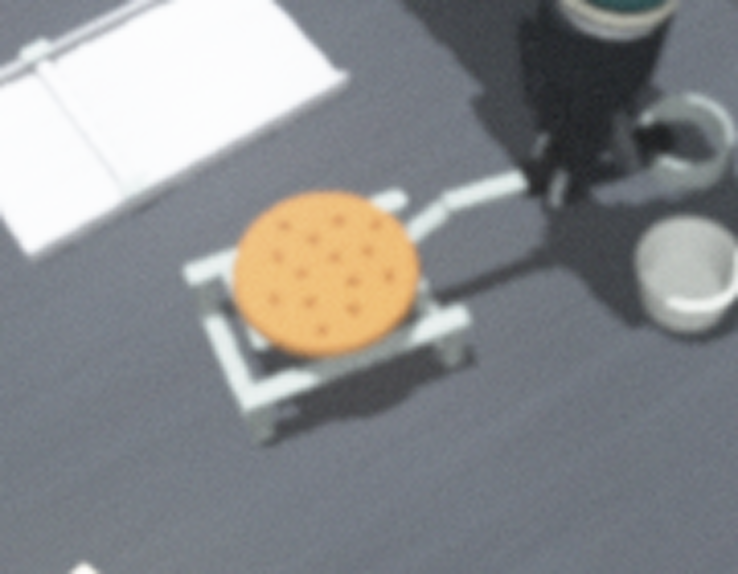

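Bread is level and centred over the grey stand's slot, with the blade between the rails. Lowering onto the rails.

Run:
```python
from h import *
ps=-99.6; d=fwd(ps); n=np.array([-d[1],d[0],0]); G=np.load('G.npy')
def go(z,t,b,v):
    p=pose(G+[0,0,z]-d*b,ps+.2,t,1); h=env.move_straight(p[0],p[1],velocity=v,force_limit=10); print(h,z,np.round(read_contact_force(),2),np.round(read_eef_pos(),4)); return h
go(.070,-7,0,.05)
go(.060,-7,0,.02)
cam('top');cam('scene'); print(read_t())
print(breadfit('top',(275,110,345,170)),breadfit('scene',(195,220,285,310)))
c=load('top'); save(c,'t10',(220,80,400,220),4.1)
c=load('scene'); save(c,'s10',(160,200,340,340),4.1)
```

```text
False 0.07 [ 0.04  0.38 -3.  ] [0.6896 0.0014 0.0501]
False 0.06 [ 0.07  0.35 -1.7 ] [0.6902 0.0013 0.0413]
25.55
(array([ 0.6662, -0.1572,  0.0556]), array([-0.17,  0.03]), array([ 0.667 , -0.1572])) (array([ 0.6715, -0.1606,  0.0579]), array([0.22, 0.03]), array([ 0.6694, -0.1588]))
```

View pics/s10.png

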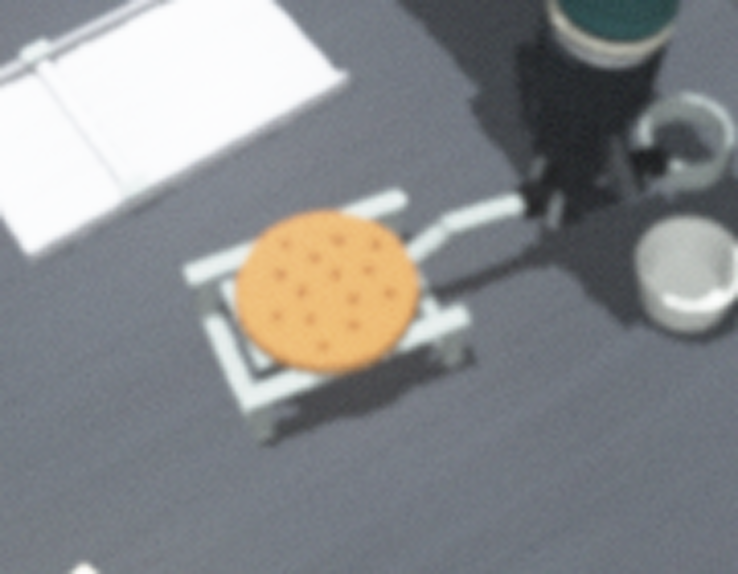

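Run:
```python
from h import *
ps=-99.6; d=fwd(ps); n=np.array([-d[1],d[0],0]); G=np.load('G.npy')
def go(z,t,b,v,l=.003):
    p=pose(G+[0,0,z]-d*b+n*l,ps+.2,t,1); h=env.move_straight(p[0],p[1],velocity=v,force_limit=6); print(h,z,np.round(read_contact_force(),2),np.round(read_eef_pos(),4)); return h
h=go(.0715,0,.010,.03)
if not h: h=go(.0705,0,.040,.04)
cam('top');cam('scene'); print(read_t(),h)
print(breadfit('top',(275,110,345,170)),breadfit('scene',(195,220,285,310)))
c=load('top'); save(c,'t11',(220,80,400,220),4.1)
c=load('scene'); save(c,'s11',(160,200,340,340),4.1)
```

```text
False 0.0715 [ 0.65  0.96 -2.7 ] [0.695  0.0129 0.0524]
False 0.0705 [ 0.56  0.44 -0.93] [0.7001 0.0424 0.0515]
27.2667 False
(array([ 0.666 , -0.1575,  0.0556]), array([-0.51,  0.16]), array([ 0.6669, -0.1572])) (array([ 0.6714, -0.1615,  0.0579]), array([ 0.22, -0.03]), array([ 0.6695, -0.1599]))
```

View pics/s11.png

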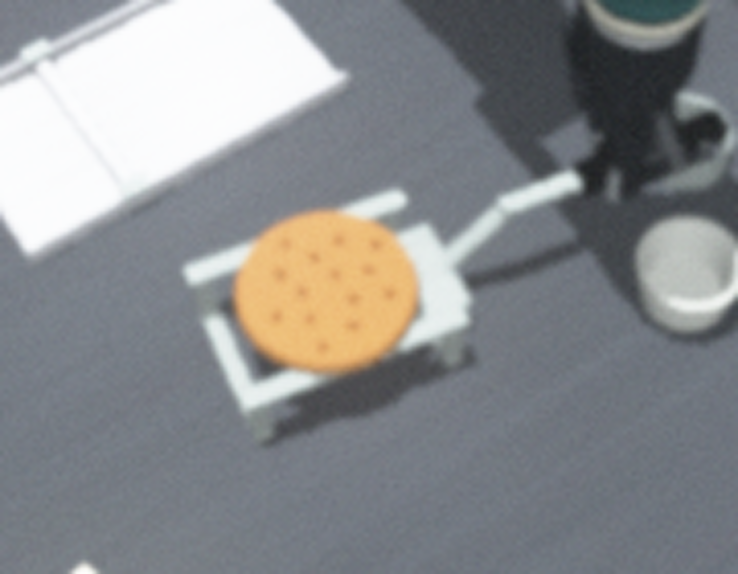

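View pics/t11.png

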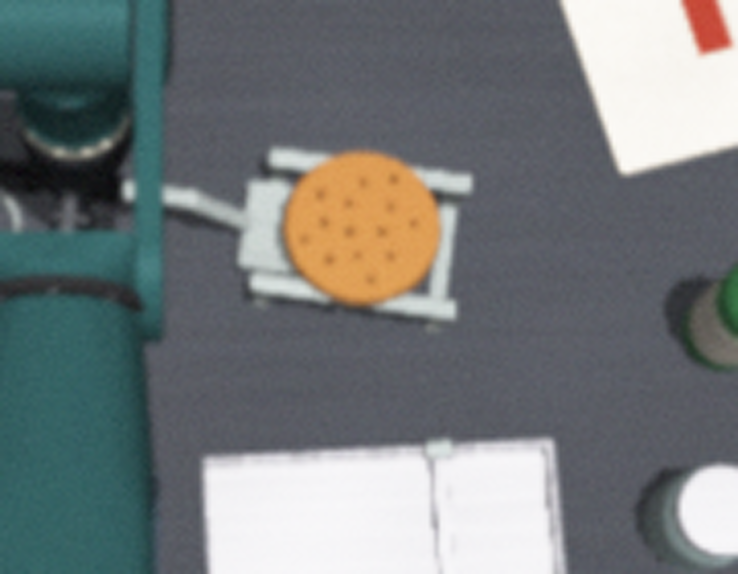

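Run:
```python
from h import *
c=load('top'); u,v=np.meshgrid(np.arange(282,288),np.arange(127,144)); P=depthpt(c,np.c_[u.ravel(),v.ravel()]).reshape(u.shape+(3,))
print((np.median(P[:,:,2],axis=1)*1000).round(1)); print((np.median(P[:,:,0],axis=1)*1000).round(1))
c=load('scene'); q=[[265,262],[268,268],[268,275],[262,265]]; print(depthpt(c,q).round(4)); print(np.round(read_contact_force(),2),np.round(read_torque(),3))
uv=np.array([[248,180],[240,265]])/4.1+[220,80]; print(plane(load('top'),uv,.03).round(4))
```

```text
[25.9 25.8 26.8 26.5 25.6 25.9 26.5 29.7 25.4 26.2 28.1 26.8 27.3 28.6
 25.9 27.4 25.2]
[701.9 698.9 695.3 692.2 689.3 686.  682.7 678.7 676.8 673.4 669.6 666.9
 663.6 660.1 657.8 654.1 651.6]
[[ 0.6715 -0.0812  0.0305]
 [ 0.6901 -0.0843  0.0282]
 [ 0.7062 -0.0955  0.0255]
 [ 0.6735 -0.0921  0.0279]]
[-0.07 -0.2  -1.78] [ 0.262 -0.04  -0.015]
[[ 0.7108 -0.0786  0.03  ]
 [ 0.6456 -0.0707  0.03  ]]
```

Run:
```python
from h import *
ps=-99.6; d=fwd(ps); n=np.array([-d[1],d[0],0]); G=np.load('G.npy')
p=pose(G+[0,0,.0705]-d*.155+n*.0045,ps+.2,0,1); h=env.move_straight(p[0],p[1],velocity=.08,force_limit=6); print(h,np.round(read_contact_force(),2),np.round(read_eef_pos(),4))
if not h:
    P=np.array(read_eef_pos()); env.move_straight((P+[0,0,.06]).tolist(),velocity=.15)
cam('top');cam('scene'); print(read_t(),h)
print(breadfit('top',(275,110,345,170)),breadfit('scene',(195,220,285,310)))
c=load('top'); save(c,'t12',s=1.5)
```

```text
False [-0.13  0.47 -2.22] [0.7208 0.1551 0.0515]
29.5083 False
(array([ 0.6661, -0.1573,  0.0553]), array([-0.27,  0.12]), array([ 0.6671, -0.1569])) (array([ 0.6714, -0.161 ,  0.0578]), array([ 0.47, -0.19]), array([ 0.6694, -0.159 ]))
```

View pics/t12.png

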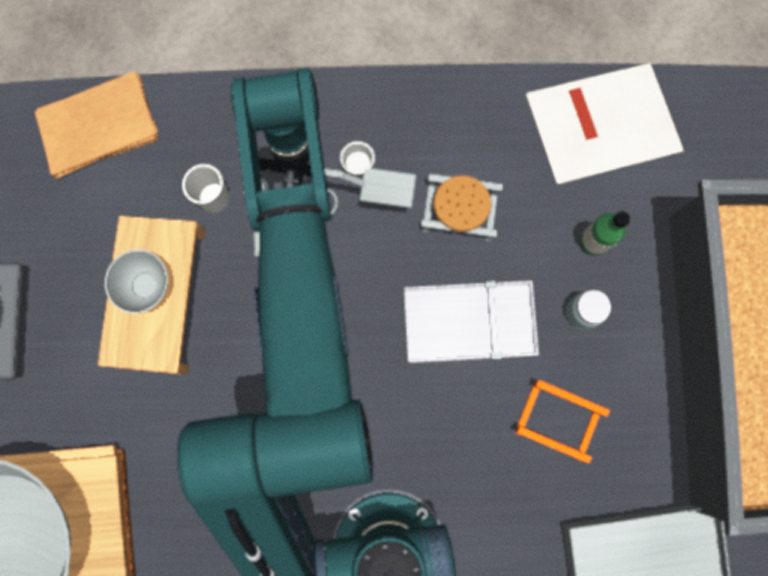

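Run:
```python
from h import *
ps=-96.3; G=np.array([.440,.258,0])
p=pose(G+[0,0,.12],ps+.2,-.4,1); env.move_straight(p[0],p[1],velocity=.18)
p=pose(G+[0,0,.052],ps+.2,-.4,1); env.move_straight(p[0],p[1],velocity=.1)
p=pose(G+[0,0,.036],ps+.2,-.4,1); h=env.move_straight(p[0],p[1],velocity=.02,force_limit=2.5)
print(h,read_eef_pos(),np.round(read_contact_force(),2))
fingers.move_gripper(.5); env.dwell(.2)
P=np.array(read_eef_pos()); env.move_straight((P+[0,0,.10]).tolist(),velocity=.15)
q=list(read_qpos()); env.move_ptp([.30,.12,.28],[180,0,80])
cam('top');cam('scene'); print(read_t())
print(breadfit('top',(275,110,345,170)),breadfit('scene',(195,220,285,310)))
save(load('top'),'t13',s=1.5);save(load('scene'),'s13',s=1.5)
```

```text
True [0.44018814 0.2582653  0.02308061] [0.33 0.59 3.43]
35.1667
(array([ 0.6658, -0.1572,  0.0558]), array([0.25, 0.15]), array([ 0.6669, -0.1568])) (array([ 0.6713, -0.1611,  0.0579]), array([ 0.27, -0.16]), array([ 0.6694, -0.1589]))
```

View pics/t13.png

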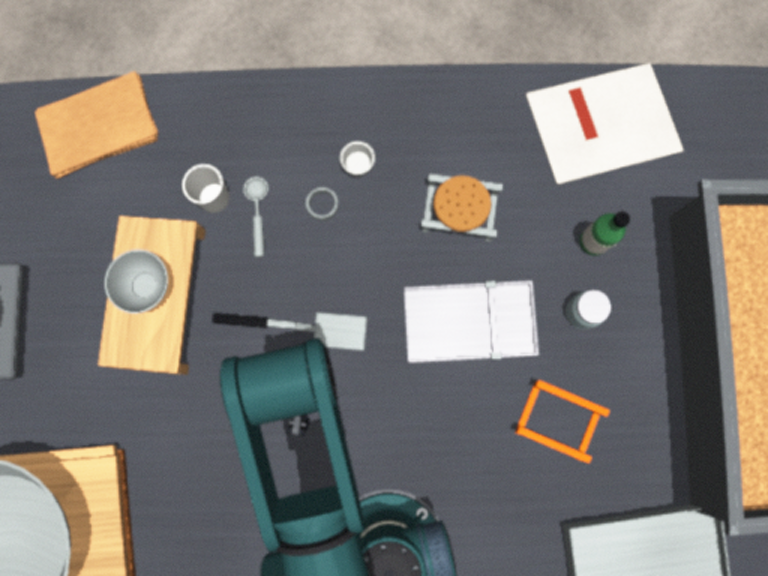

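View pics/s13.png

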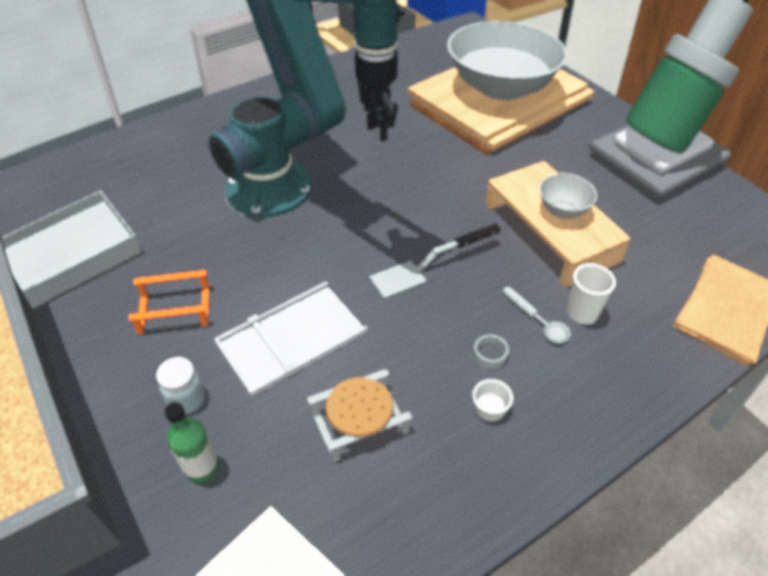

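Bread lies flat on the stand (top 462,204). The spatula is flat on the table, well clear of the sheet and stand (blade 340,330). The bystanders are where they were. Handing in.

Run:
```python
from h import *
print(bladefit('top',(205,200,250,240),-.01,.02))
workorder.job_done(); print(read_t())
```

```text
{'n': 610, 'mean': array([0.4222, 0.0841, 0.0006]), 'slope_deg': array([-0.02,  0.08]), 'rect': array([421. ,  89. , 101. ,  70. ,  84.2])}
the job is handed in; nothing more can be done
the job is handed in; nothing more can be done
```

The job is done and handed in, with about 35 s of the 72 s used. I drew the spatula out by its neck, set it down and let go, then took it again by the black handle. I slid the blade under the bread until it felt the bar at about 4 N, lifted the bread, lowered it onto the grey stand's rails, drew the blade out and laid the spatula down.

**Last checks**
- **Bread:** level within about 0.3°, top at 56–58 mm. The two cameras put it 1 mm and 3 mm from the stand's centre.
- **Spatula:** flat on the table (blade slope under 0.1°), about 75 mm from the sheet.
- **Other things:** the bystanders and the orange look-alike looked unmoved in both pictures.

**What did not go to plan**
- **Bread tilted on lifting:** its rear edge rode up on the neck root and it tilted about 7°. I pitched the spatula nose up to level it before placing, and it did not slide.
- **Bread off the blade's centreline:** it sat about 5 mm to one side, so I split that offset between the bread and the slot.

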